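# Post a spent sample cup through the self-closing flap of a return port

### The arm

A 7-joint arm with a two-finger parallel gripper is mounted at the origin on the work surface. World frame = base frame: x ahead of the robot, y to its left, z up, the work surface at z = 0. Lengths are in m, angles in rad, forces in N, time in s.
With the tool pointing down it reaches from about 0.375 to 0.925 m from the base axis. Payload 3.1 kg.
Tool frame: the origin (TCP) lies at the very end of the fingers, on their centre line; the grasp point (between the pads) lies 19 mm behind it (pinch_z is the distance from the TCP to the grasp point, in m); x points along the fingers, y is the direction in which the jaws open and shut, and the axes are right-handed (so a half turn about x gives the same grasp; the last joint's range is limited). The gripper opens to 85 mm and grips with 20 to 120 N. Pads are 22 mm wide; open, the fingers measure 114 mm over their backs; the gripper's body (76 mm by 85 mm) begins 54 mm behind the grasp point. The pads swing forward as they close: fully open they stand 13 mm farther back than shut.
Start: joints at [1.139, 0.383, 0.044, 1.598, -0.018, 1.161, -0.05], TCP at [0.213, -0.614, 0.231] pointing down, gripper open.
Joint ranges: [-2.61, 2.61], [-0.41, 2.15], [-1.48, 1.57], [0, 2.5], [-1.57, 4.71], [0.05, 1.97], [-2.85, 2.85]. Speed limits (rad/s): [2.79, 2.79, 3.14, 3.14, 3.14, 3.14, 3.14].

### API

Orientations are given as a 3x3 rotation matrix whose columns are the frame's x, y, z axes.
In Python, from cell import * gives the robot as it stands.
- The arm moves only by the tool step_arm, never from a script. Its argument "targets" is a list of rows, each an object with "claw": the gripper command: -1 is shut, 1 is fully open, values between are in proportion; "travel": the shift along the tool's x, y, z in m, a list of three; "turn": the turn, a rotation vector about the tool's x, y, z in rad, a list of three. In form: [{"claw": claw, "travel": [x, y, z], "turn": [ax, ay, az]}, ...]. A call has 1 to 8 rows; each row is the pose to reach, as a shift and turn from the pose measured when the call began, along the tool's axes at that moment; what a row does not reach only later rows make up. A row lasts 1/8 s, in which the tool goes at most 62.5 mm and 10.7 degrees, less where a joint would pass 70% of its speed; a pose out of reach is approached as far as the arm can. A call with a gripper value outside its range is refused whole. The fingers move at their own pace and stop on an object; "grip_force" is the grip in N (left out, the last holds). Time passes only in rows, so rows that repeat a pose let the fingers close. It gives the time, the measured TCP pose, the force and the opening at its end, in the units of the state.
- sense(): the state, without advancing time (a new reading comes with each control period).
- snapshot(name): name is "side" or "top"; returns the picture (420x560x3 uint8, red, green, blue); there is no depth.
- calibration(name): a dict with "camera_matrix" (3x3 intrinsics, pixels), "cam_to_world" (4x4, takes a point from camera to world coordinates). Camera axes: x right, y down, z forward; pixel columns grow to the right and rows downward; lengths in m; the calibration is good to about 2 mm. A picture is of the moment at which its call begins. calibration takes no time and is no camera call.
- hand_in(): hands the job in, once; it reports no verdict.
Trained networks look in the newest picture that a camera, given by its name, has taken for a name from the list of things; names that differ only in an ending like _2 or _b are one class to them, and where a whole thing is asked for, a point or a joint stands for the part that bears it (a point fixed in the world has none). Each returns a list of dicts, best first, with "confidence" (0 to 1); they miss things now and then, are a little off and sometimes report something else, mostly with a low value. They report only what shows in the picture. A call takes as long as a camera call. They do not tell look-alikes from the thing itself.
- find_in(target, camera): "location" ([x, y, z] in m, in world coordinates, good to about 4 mm: the middle of the surface that is visible of it).
- place_of(target, camera): "location" ([x, y, z] in m, in world coordinates, good to about 4 mm: a listed point, or the origin of a listed thing).
The state is a dict: "time_s": time; "q": joint angles; "qd": joint speeds; "joint_torque": joint torques, N m; "tool_pos": TCP position; "tool_rot": TCP orientation; "contact_force": force on the tool from outside, world axes, zero at the start; "ft_torque": the same for the moment, N m; "grip_width": finger opening in m.
Only numpy, scipy, OpenCV 4.12 (cv2) and the standard library are available. Lean on these libraries where they do the work, as an engineer would, in place of code of your own. Each camera call takes 0.05 s, during which the arm holds its last target.

### The job

Post the orange-banded sample cup into the return port: press the blue self-closing flap down and hold it open with one finger, then with the other finger push the cup along its lane and over the lip so that it drops inside, and let the flap shut after it. Only push the cup, gently: do not pinch it or lift it, and do not slide it onto the flap while the flap is shut. Leave the bottle, the bowl and the steel die where they stand.

Things in the scene. Friction and masses are not known exactly. Their poses are not given: they have to be found in the camera images.
- port: Fixed white box with a flat grey top (the deck) 150 mm above the bench; 130 mm wide (its x, -65 to 65), 295 mm long (its y, -145 to 150). Origin: on the bench under the middle of the lip, the edge where the flap's opening begins. +y is the way to push the cup, +z up. Inside it is 138 mm deep under the flap; the +x wall and +y end there are frosted clear plastic.
- lip (a point): Middle of the lip, at deck height (port x 0, y 0, z 150 mm). The lane leads to it along port +y on the line x = 0, from y = -145, between two black rails 6 mm high and 48 mm apart inside. Beyond it the opening spans port y 0 to 130 and x -38 to 42 mm, filled by the flap, then 20 mm of deck. Nothing stands on the deck beside or beyond the opening.
- flap (a joint): Angle of the blue flap, rad: 0 shut and flush with the deck, 1.45 hanging down inside. Hinged along port y at x = -38 mm, deck height. Spring 0.15 N m when shut plus 0.10 N m per rad: it shuts when let go and holds the cup's weight. A 22 mm wide fingertip pressed 39 mm below the deck on the line x = 0 opens it about 0.9 rad with about 5 N, and can slide along y meanwhile.
- flap_edge (a point): Middle of the free edge of the flap (a plate 78 mm wide, 126 mm long, 4 mm thick), on its upper face, 79 mm from the hinge line. Shut, it is at port x 41, y 65, z 149 mm; it swings down into the box.
- cup: The sample cup, an upright white cylinder 40 mm in diameter and 26 mm tall with an orange band and brown top, about 60 g, loose. Origin: centre of its underside. It starts standing on the deck in the lane, between the rails, its centre 55 to 105 mm before the lip.
- bottle: Amber bottle, 54 mm in diameter, 100 mm tall, loose on the bench; leave alone. Origin: centre of its underside.
- mortar: White ceramic bowl, 84 mm across, 50 mm tall, loose on the bench; leave alone. Origin: centre of its underside.
- die: Steel pellet die, a stepped cylinder 60 mm across at the foot, 38 mm above, 55 mm tall, loose on the bench; leave alone. Origin: centre of its underside.
There are look-alikes about, which are no part of the job. What is meant by the cup is not purple, and is the larger of those in its own colour.

How it is judged:
On the way, in this order (a step that is already met when the one before it is completed fails the run):
1. the flap is held well open while the cup still stands on the deck before the lip (value of joint flap above 0.5 rad and y of cup in the frame of port below -0.003 m and height (world z) of cup above 0.145 m), for 0.1 s.
2. the cup has dropped inside the port (height (world z) of cup below 0.08 m and y of cup in the frame of port above -0.008 m), for 0.1 s.
At the end, for the whole second after the job is handed in: The cup lies at rest inside the port, below the flap (its underside's centre lower than 60 mm above the bench and within the box beyond the lip), the flap is shut again (within 0.06 rad) and the bottle, bowl and die are within 20 mm of where they stood (height (world z) of cup below 0.06 m and y of cup in the frame of port between -0.008 and 0.148 m and x of cup in the frame of port between -0.063 and 0.063 m and linear speed of cup below 0.05 m/s and value of joint flap below 0.06 rad and distance of each of bottle, mortar, die from where it was at the start of the episode below 0.02 m); the robot touches nothing.
It fails at once if the cup is lifted off the deck (15 mm or more) (height (world z) of cup above 0.165 m).
It fails at once if the cup is pinched or pushed hard (over 12 N from the fingers) (contact force between the fingers and cup above 12 N).
It fails at once if the cup is slid onto the flap while the flap is shut (cup's centre past the lip at deck height, flap under 0.35 rad) (y of cup in the frame of port above 0.004 m and height (world z) of cup above 0.14 m and value of joint flap below 0.35 rad).
It fails at once if the bottle, bowl or steel die is moved (20 mm) or tipped (distance of any of bottle, mortar, die from where it was at the start of the episode above 0.02 m or angle between any of bottle, mortar, die's own z axis and vertical above 0.3 rad).
It also fails if it takes over 38 s, if anything falls off the work surface, if the arm or the gripper's body presses on something with over 40 N, if the wrist force passes 120 N, or if a joint passes its speed limit or range.

## Working session

There is one attempt and no reset: what is moved stays moved. The work goes in short steps, Python scripts to look and compute and a tool call to move; the robot and the scene stay as the last step left them, time stands still between calls to the robot, and variables do not carry over. Pictures are saved under pics/ and viewed, and the job is handed in when it is done.

Besides the shell and the picture viewer there is one more tool, called after "Emit:" by a JSON object that holds its "method" and its "body", one argument or row to a line. step_arm: Moves the arm, as the interface text tells. Its arguments: {"type":"object","properties":{"targets":{"type":"array","items":{"type":"object","properties":{"claw":{"type":"number"},"travel":{"type":"array","items":{"type":"number"}},"turn":{"type":"array","items":{"type":"number"}}}}},"grip_force":{"type":"number"}},"required":["targets"]}

```bash
ls; mkdir -p pics; python3 - <<'E'
from cell import *
import cv2,numpy as np
s=sense()
for k in('time_s','tool_pos','tool_rot','contact_force','grip_width'):print(k,np.round(s[k],4).tolist())
for n in('side','top'):
    im=snapshot(n);cv2.imwrite(f'pics/{n}0.png',im[:,:,::-1])
    c=calibration(n);print(n,np.round(c['camera_matrix'],1).tolist(),np.round(c['cam_to_world'],3).tolist())
    for t in('lip','cup','flap_edge','port'):
        print(t,[(np.round(d['location'],3).tolist(),round(d['confidence'],2)) for d in place_of(t,n)])
E
```

```text
pics
time_s 0.0
tool_pos [0.2127, -0.6132, 0.2299]
tool_rot [[-0.001, 0.3278, -0.9448], [0.0025, -0.9448, -0.3278], [-1.0, -0.0027, 0.0002]]
contact_force [-0.6365, 0.816, 0.8815]
grip_width 0.0856
side [[413.0, 0.0, 284.6], [0.0, 413.0, 214.7], [0.0, 0.0, 1.0]] [[-0.83, 0.365, -0.423, 0.969], [0.558, 0.519, -0.648, 0.716], [-0.017, -0.773, -0.634, 0.797], [0.0, 0.0, 0.0, 1.0]]
lip [([0.528, 0.014, 0.152], 0.72)]
cup [([0.614, -0.213, 0.004], 0.65), ([0.548, -0.073, 0.152], 0.48)]
flap_edge [([0.552, 0.093, 0.15], 0.87), ([0.473, -0.335, 0.0], 0.64), ([0.525, 0.02, -0.001], 0.46)]
port [([0.524, 0.019, 0.001], 0.56), ([0.56, 0.389, -0.0], 0.35)]
top [[520.1, 0.0, 280.4], [0.0, 520.1, 207.1], [0.0, 0.0, 1.0]] [[0.014, -0.998, 0.064, 0.444], [-1.0, -0.016, -0.02, 0.035], [0.021, -0.064, -0.998, 1.271], [0.0, 0.0, 0.0, 1.0]]
lip [([0.521, 0.018, 0.15], 0.97)]
cup [([0.541, -0.068, 0.149], 0.77), ([0.521, 0.013, 0.149], 0.55), ([0.614, -0.211, -0.0], 0.54), ([0.51, -0.184, 0.003], 0.47)]
flap_edge [([0.551, 0.091, 0.148], 0.76), ([0.526, 0.016, 0.147], 0.48)]
port [([0.525, 0.018, -0.004], 0.67)]
```

View pics/side0.png

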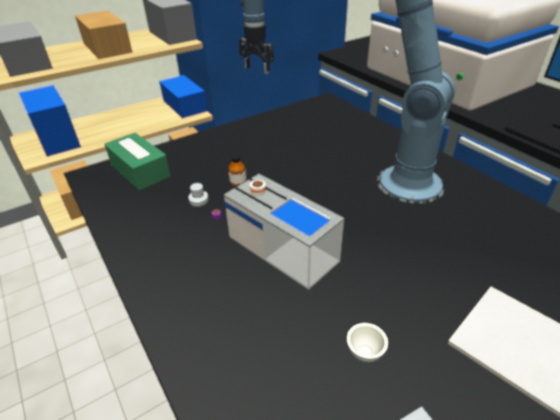

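View pics/top0.png

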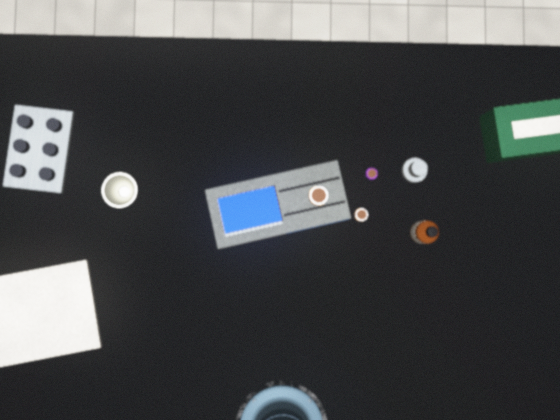

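```bash
cat > h.py <<'E'
from cell import *
import cv2,numpy as np
def ray(n,uv,z):
    c=calibration(n);K=np.array(c['camera_matrix']);T=np.array(c['cam_to_world'])
    d=T[:3,:3]@np.linalg.solve(K,[uv[0],uv[1],1.]);o=T[:3,3]
    return o+d*(z-o[2])/d[2]
def proj(n,p):
    c=calibration(n);K=np.array(c['camera_matrix']);T=np.linalg.inv(np.array(c['cam_to_world']))
    q=K@(T[:3,:3]@np.array(p)+T[:3,3]);return q[:2]/q[2]
E
python3 - <<'E'
from h import *
im=cv2.imread('pics/top0.png');hsv=cv2.cvtColor(im,cv2.COLOR_BGR2HSV)
m=((hsv[...,0]>100)&(hsv[...,0]<125)&(hsv[...,1]>150)&(hsv[...,2]>120)).astype(np.uint8)
m[:150]=0;m[300:]=0
r=cv2.minAreaRect(cv2.findNonZero(m));print('blue',r,m.sum())
b=np.array([ray('top',p,.15) for p in cv2.boxPoints(r)]);print(np.round(b,4),np.round(b.mean(0),4))
g=((im.max(2)>60)).astype(np.uint8);g=cv2.morphologyEx(g,cv2.MORPH_CLOSE,np.ones((7,7)))
cs,_=cv2.findContours(g,0,1)
for c in cs:
    if cv2.pointPolygonTest(c,(260,205),False)>=0:
        r=cv2.minAreaRect(c);bp=cv2.boxPoints(r);print('deck',r,bp.round(1).tolist())
        b=np.array([ray('top',p,.15) for p in bp]);print(np.round(b,4).tolist(),np.round(b.mean(0),4))
        for i in range(4):
            e=b[(i+1)%4]-b[i];print(np.linalg.norm(e),np.arctan2(e[1],e[0]))
c=im[150:260,190:370];cv2.imwrite('pics/crop0.png',cv2.resize(c,None,fx=4.4,fy=4.4,interpolation=cv2.INTER_CUBIC))
E
```

```text
blue ((249.5836639404297, 209.01336669921875), (33.5111198425293, 56.323856353759766), 77.27564239501953) 1886
[[0.5323 0.1466 0.15  ]
 [0.5611 0.0285 0.15  ]
 [0.4905 0.0115 0.15  ]
 [0.4621 0.1292 0.15  ]] [0.5115 0.079  0.15  ]
deck ((286.3647155761719, 204.64117431640625), (70.3939208984375, 157.27455139160156), 77.47119140625) [[202.0, 187.3000030517578], [355.5, 153.1999969482422], [370.79998779296875, 221.89999389648438], [217.1999969482422, 256.1000061035156]]
[[0.5567, 0.1826, 0.15], [0.6369, -0.1495, 0.15], [0.4875, -0.1834, 0.15], [0.4094, 0.1465, 0.15]] [ 0.5226 -0.001   0.15  ]
0.34164853620110464 -1.3337350909141616
0.15324183573590291 -2.9184411936850996
0.33897681478590896 1.803188954804987
0.1516454426227335 0.24064806215198437
```

View pics/crop0.png

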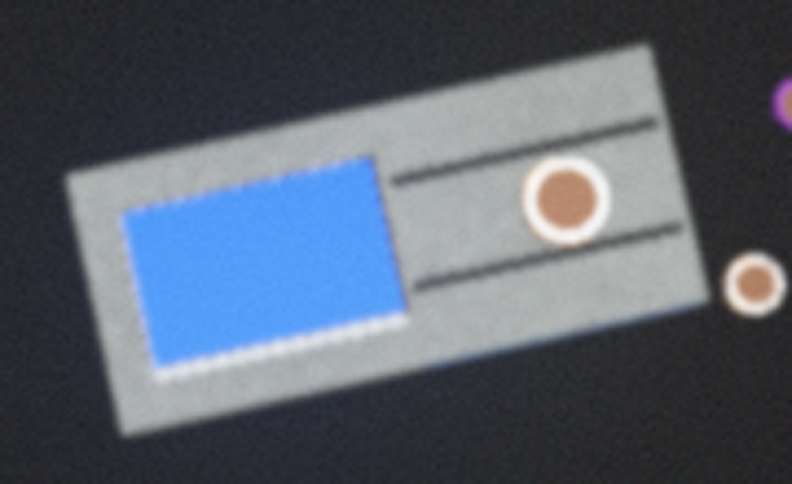

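```bash
cat >> h.py <<'E'
def fitport():
    pass
E
python3 - <<'E'
from h import *
cr=np.array([(67,174),(649,45),(710,300),(124,437)],float)
uv=(cr+.5)/4.4-.5+[190,150]
P=np.array([ray('top',p,.15)[:2] for p in uv]);print(P.round(4).tolist())
# port coords: top-left = (+65,150), top-right=(65,-145), bottom-right=(-65,-145), bl=(-65,150)
L=np.array([(65,150),(65,-145),(-65,-145),(-65,150)])/1000.
mL=L.mean(0);mP=P.mean(0);H=(L-mL).T@(P-mP);U,S,V=np.linalg.svd(H);R=V.T@U.T
o=mP-R@mL;print('R',R.round(4).tolist(),'o',o.round(4),'res mm',((L@R.T+o-P)*1000).round(1).tolist(),'yaw',np.arctan2(R[1,0],R[0,0]))
c=(np.array((566,198))+.5)/4.4-.5+[190,150]
w=ray('top',c,.176)[:2];print('cup',w.round(4),'port',(R.T@(w-o)).round(4))
# side check
side=cv2.imread('pics/side0.png')
for x,y,z in [(65,150,150),(65,-145,150),(-65,-145,150),(-65,150,150),(65,150,0),(65,-145,0),(42,0,150),(42,126,150),(-38,0,150),(-38,126,150),*[(1000*(R.T@(w-o))[0]+20*np.cos(a),1000*(R.T@(w-o))[1]+20*np.sin(a),176) for a in np.linspace(0,6.28,9)]]:
    p=proj('side',[*(R@np.array([x,y])/1000+o),z/1000]);cv2.circle(side,tuple(int(round(v*8)) for v in p),6,(0,255,0),-1,shift=3)
cv2.imwrite('pics/sidechk.png',cv2.resize(side[150:300,200:360],None,fx=4,fy=4,interpolation=cv2.INTER_CUBIC))
E
```

```text
[[0.5528, 0.1763], [0.6216, -0.1094], [0.4958, -0.1404], [0.4246, 0.1456]]
R [[0.9714, -0.2375], [0.2375, 0.9714]] o [0.5243 0.0156] res mm [[-1.0, 0.4], [0.2, -0.4], [-0.2, -0.3], [0.9, 0.3]] yaw 0.23981650341528257
cup [ 0.5426 -0.0666] port [-0.0017 -0.0842]
```

View pics/sidechk.png

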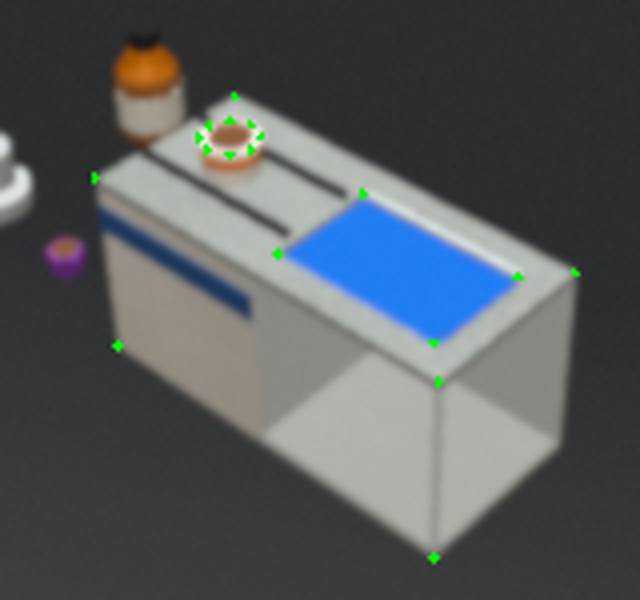

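```bash
cat >> h.py <<'E'
from scipy.spatial.transform import Rotation as Ro
Rp=np.array([[.9714,-.2375,0],[.2375,.9714,0],[0,0,1]]);Rp/=np.linalg.norm(Rp[:,0:1]);op=np.array([.5243,.0156,0])
Rp[2,2]=1
def goal(x,y,z,t):
    "TCP port mm, tilt deg -> travel, turn"
    p=Rp@(np.array([x,y,z])/1000)+op
    R=np.column_stack([-Rp[:,2],-Rp[:,1],-Rp[:,0]])@Ro.from_rotvec([0,0,np.radians(t)]).as_matrix()
    s=sense();T=np.array(s['tool_rot']);q=np.array(s['tool_pos'])
    print('go',(T.T@(p-q)).round(4).tolist(),Ro.from_matrix(T.T@R).as_rotvec().round(4).tolist())
def now():
    s=sense();T=np.array(s['tool_rot']);q=np.array(s['tool_pos'])
    R0=np.column_stack([-Rp[:,2],-Rp[:,1],-Rp[:,0]])
    print('t',round(s['time_s'],2),'port TCP',(1000*Rp.T@(q-op)).round(1).tolist(),'rv deg',Ro.from_matrix(R0.T@T).as_rotvec(True).round(1).tolist(),'F',np.round(Rp.T@np.array(s['contact_force']),1).tolist(),'w',round(s['grip_width'],4),'q',np.round(s['q'],2).tolist())
def snap(n,name,box=None,f=1):
    im=snapshot(n)[:,:,::-1].copy()
    if box: im=im[box[1]:box[3],box[0]:box[2]]
    cv2.imwrite(f'pics/{name}.png',cv2.resize(im,None,fx=f,fy=f,interpolation=cv2.INTER_CUBIC))
E
python3 - <<'E'
from h import *
now();goal(0,-73,230,0)
E
```

```text
t 0.5 port TCP [-451.9, -537.7, 231.3] rv deg [-5.4, 0.0, -0.0] F [-0.2, 0.0, 0.9] w 0.0856 q [1.14, 0.38, 0.04, 1.6, -0.02, 1.16, -0.05]
go [0.0013, -0.4202, -0.4936] [0.0941, -0.0, 0.0]
```

Emit:
{"method": "step_arm", "body": {
  "targets": [
    {"claw":1,"travel":[0,-0.05,-0.06],"turn":[0.02,0,0]},
    {"claw":1,"travel":[0,-0.1,-0.12],"turn":[0.04,0,0]},
    {"claw":1,"travel":[0,-0.15,-0.175],"turn":[0.06,0,0]},
    {"claw":1,"travel":[0,-0.19,-0.22],"turn":[0.094,0,0]},
    {"claw":1,"travel":[0,-0.23,-0.27],"turn":[0.094,0,0]},
    {"claw":1,"travel":[0,-0.27,-0.32],"turn":[0.094,0,0]},
    {"claw":1,"travel":[0,-0.31,-0.365],"turn":[0.094,0,0]},
    {"claw":1,"travel":[0,-0.35,-0.41],"turn":[0.094,0,0]}
  ]
}}

```text
time_s: 1.5
tool_pos: [0.4672, -0.1815, 0.2318]
tool_rot: [[0.001, 0.237, -0.971], [-0.001, -0.971, -0.237], [-1.0, 0.001, -0.001]]
contact_force: [0.0, -0.1, 0.3]
grip_width: 0.0851
```

```bash
python3 - <<'E'
from h import *
now();goal(0,-73,200,0)
E
```

```text
t 1.5 port TCP [-102.2, -177.9, 231.8] rv deg [0.0, 0.1, 0.1] F [-0.0, -0.1, 0.3] w 0.0851 q [0.56, 0.12, -0.29, 1.94, 0.04, 1.09, -1.08]
go [0.0318, -0.105, -0.1022] [-0.0003, -0.0012, -0.0011]
```

Emit:
{"method": "step_arm", "body": {
  "targets": [
    {"claw":1,"travel":[0,-0.04,-0.04],"turn":[0,0,0]},
    {"claw":1,"travel":[0,-0.08,-0.08],"turn":[0,0,0]},
    {"claw":1,"travel":[0.01,-0.105,-0.102],"turn":[0,0,0]},
    {"claw":1,"travel":[0.03,-0.105,-0.102],"turn":[0,0,0]},
    {"claw":1,"travel":[0.04,-0.105,-0.102],"turn":[0,0,0]},
    {"claw":1,"travel":[0.04,-0.105,-0.102],"turn":[0,0,0]}
  ]
}}

```text
time_s: 2.25
tool_pos: [0.5405, -0.0563, 0.191]
tool_rot: [[-0.001, 0.236, -0.972], [-0.001, -0.972, -0.236], [-1.0, 0.001, 0.001]]
contact_force: [-0.2, -0.0, 0.8]
grip_width: 0.0851
```

```bash
python3 - <<'E'
from h import *
now();snap('side','s1',(190,90,370,270),3.3);now();goal(0,-73,165,0)
for y in(-73-42.5,-73+42.5):
    for z in (190,203): print(y,z,(proj('side',Rp@np.array([0,y,z])/1000+op)-[190,90])*3.3)
E
```

```text
t 2.25 port TCP [-1.3, -73.6, 191.0] rv deg [0.1, -0.1, 0.0] F [-0.2, 0.0, 0.8] w 0.0851 q [0.37, 0.25, -0.39, 1.88, 0.11, 1.03, -1.4]
t 2.3 port TCP [-0.7, -73.9, 191.8] rv deg [0.1, 0.0, 0.1] F [0.9, 0.1, 0.3] w 0.0853 q [0.37, 0.25, -0.39, 1.88, 0.11, 1.03, -1.4]
go [0.0268, -0.0009, -0.0007] [-0.002, -0.0006, -0.0012]
-115.5 190 [190.53443109 281.26496095]
-115.5 203 [189.32666386 267.57595217]
-30.5 190 [267.41465936 322.00920418]
-30.5 203 [266.76681698 308.04968206]
```

View pics/s1.png

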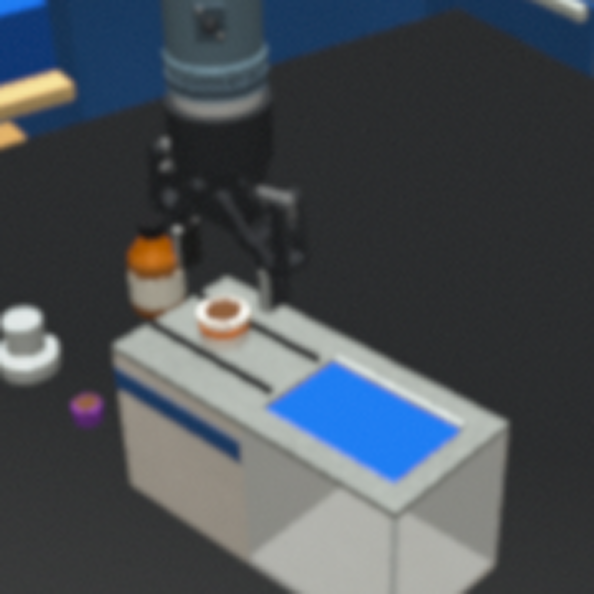

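Emit:
{"method": "step_arm", "body": {
  "targets": [
    {"claw":1,"travel":[0.015,0,-0.001],"turn":[0,0,0]},
    {"claw":1,"travel":[0.03,0,-0.001],"turn":[0,0,0]},
    {"claw":1,"travel":[0.04,0,-0.001],"turn":[0,0,0]},
    {"claw":1,"travel":[0.045,0,-0.001],"turn":[0,0,0]},
    {"claw":1,"travel":[0.045,0,-0.001],"turn":[0,0,0]}
  ]
}}

```text
time_s: 2.92
tool_pos: [0.5419, -0.056, 0.1462]
tool_rot: [[-0.0, 0.236, -0.972], [-0.001, -0.972, -0.236], [-1.0, 0.001, 0.0]]
contact_force: [0.7, 0.6, 0.2]
grip_width: 0.0858
```

```bash
python3 - <<'E'
from h import *
now();snap('side','s2',(190,90,370,270),3.3);goal(0,-13,146,0)
E
```

```text
t 2.92 port TCP [0.1, -73.8, 146.2] rv deg [0.1, -0.0, 0.0] F [0.8, 0.4, 0.2] w 0.0858 q [0.36, 0.31, -0.38, 1.91, 0.14, 0.95, -1.42]
go [0.0007, -0.0609, 0.0006] [-0.0019, -0.0007, -0.0011]
```

View pics/s2.png

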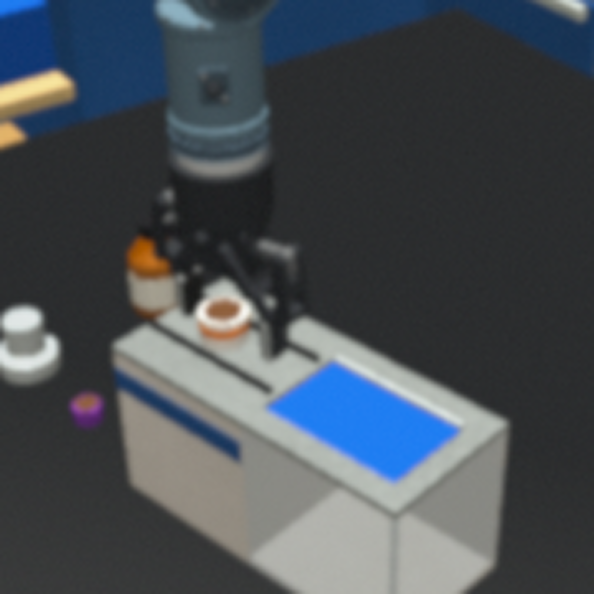

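Emit:
{"method": "step_arm", "body": {
  "targets": [
    {"claw":1,"travel":[0,-0.005,0],"turn":[0,0,0]},
    {"claw":1,"travel":[0,-0.009,0],"turn":[0,0,0]},
    {"claw":1,"travel":[0,-0.012,0],"turn":[0,0,0]},
    {"claw":1,"travel":[0,-0.015,0],"turn":[0,0,0]},
    {"claw":1,"travel":[0,-0.019,0],"turn":[0,0,0]},
    {"claw":1,"travel":[0,-0.024,0],"turn":[0,0,0]},
    {"claw":1,"travel":[0,-0.029,0],"turn":[0,0,0]},
    {"claw":1,"travel":[0,-0.034,0],"turn":[0,0,0]}
  ]
}}

```text
time_s: 3.98
tool_pos: [0.5342, -0.0226, 0.1467]
tool_rot: [[0.001, 0.236, -0.972], [-0.001, -0.972, -0.236], [-1.0, 0.001, -0.001]]
contact_force: [0.2, -0.4, 0.2]
grip_width: 0.0855
```

Emit:
{"method": "step_arm", "body": {
  "targets": [
    {"claw":1,"travel":[0,-0.005,0],"turn":[0,0,0]},
    {"claw":1,"travel":[0,-0.01,0],"turn":[0,0,0]},
    {"claw":1,"travel":[0,-0.015,0],"turn":[0,0,0]},
    {"claw":1,"travel":[0,-0.02,0],"turn":[0,0,0]},
    {"claw":1,"travel":[0,-0.024,0],"turn":[0,0,0]},
    {"claw":1,"travel":[0,-0.027,0],"turn":[0,0,0]},
    {"claw":1,"travel":[0,-0.028,0],"turn":[0,0,0]},
    {"claw":1,"travel":[0,-0.028,0],"turn":[0,0,0]}
  ]
}}

```text
time_s: 4.97
tool_pos: [0.5274, 0.0049, 0.1466]
tool_rot: [[0.0, 0.236, -0.972], [-0.001, -0.972, -0.236], [-1.0, 0.001, -0.0]]
contact_force: [0.6, 0.8, -0.3]
grip_width: 0.0849
```

```bash
python3 - <<'E'
from h import *
now();snap('side','s3',(190,90,370,270),3.3)
E
```

```text
t 4.97 port TCP [0.5, -11.2, 146.6] rv deg [0.1, 0.0, 0.0] F [0.8, 0.6, -0.3] w 0.0849 q [0.28, 0.28, -0.42, 1.95, 0.14, 0.94, -1.54]
```

View pics/s3.png

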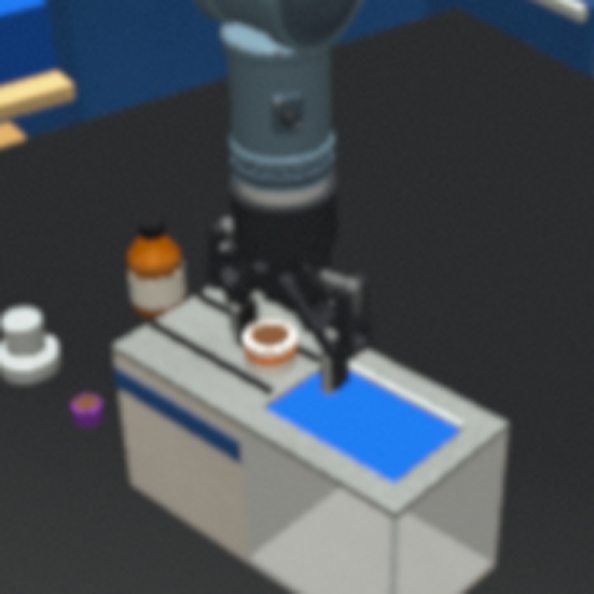

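Emit:
{"method": "step_arm", "body": {
  "targets": [
    {"claw":1,"travel":[-0.003,0.008,0],"turn":[0,0,0]},
    {"claw":1,"travel":[-0.015,0.015,0],"turn":[0,0,0.08]},
    {"claw":1,"travel":[-0.03,0.02,0],"turn":[0,0,0.2]},
    {"claw":1,"travel":[-0.045,0.025,0],"turn":[0,0,0.32]},
    {"claw":1,"travel":[-0.045,0.025,0],"turn":[0,0,0.42]},
    {"claw":1,"travel":[-0.045,0.025,0],"turn":[0,0,0.471]},
    {"claw":1,"travel":[-0.045,0.025,0],"turn":[0,0,0.471]}
  ]
}}

```text
time_s: 5.9
tool_pos: [0.533, -0.0184, 0.1911]
tool_rot: [[0.107, 0.213, -0.971], [-0.441, -0.866, -0.238], [-0.891, 0.453, 0.001]]
contact_force: [0.3, -0.6, -0.6]
grip_width: 0.0851
```

```bash
python3 - <<'E'
from h import *
now();snap('side','s4',(190,90,370,270),3.3);snap('top','t4',(190,140,370,270),4);now()
goal(0,-36,150,27)
goal(0,-36,125,27)
print([(d['location'],d['confidence']) for d in place_of('cup','side')])
E
```

```text
t 5.9 port TCP [0.3, -35.1, 191.1] rv deg [-0.0, -0.0, 27.0] F [0.1, -0.7, -0.6] w 0.0851 q [0.02, 0.24, -0.38, 1.98, 0.63, 1.1, -2.03]
t 6.0 port TCP [0.3, -36.8, 191.6] rv deg [0.2, -0.0, 27.0] F [0.6, 0.2, 0.4] w 0.0856 q [0.02, 0.24, -0.38, 1.98, 0.63, 1.1, -2.03]
go [0.0367, -0.0196, 0.0003] [-0.0025, 0.0012, 0.0001]
go [0.059, -0.031, 0.0003] [-0.0025, 0.0012, 0.0001]
[([0.5322, -0.0182, 0.1504], 0.74), ([0.6133, -0.2129, -0.0014], 0.5)]
```

View pics/s4.png

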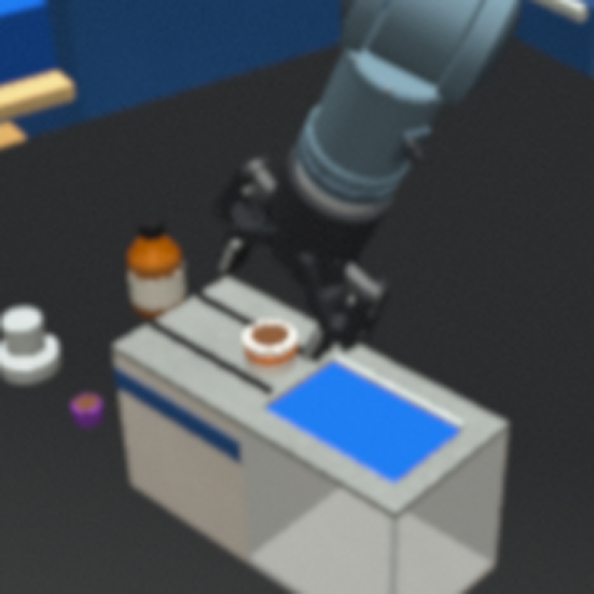

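View pics/t4.png

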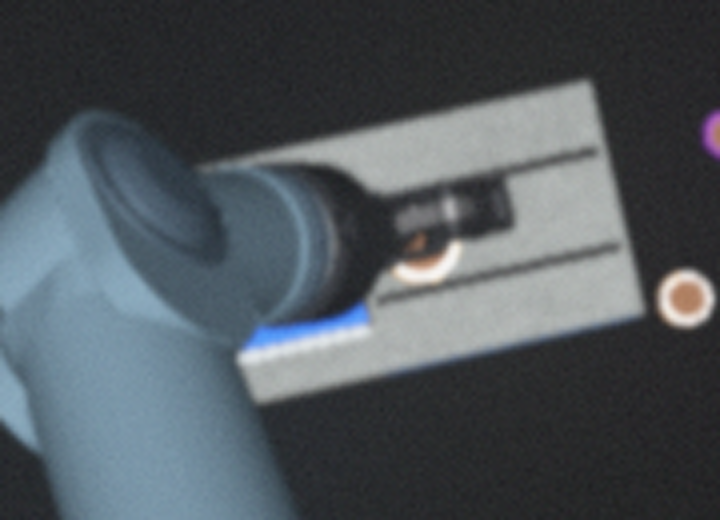

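Emit:
{"method": "step_arm", "body": {
  "targets": [
    {"claw":1,"travel":[0.012,-0.006,0],"turn":[0,0,0]},
    {"claw":1,"travel":[0.024,-0.0125,0],"turn":[0,0,0]},
    {"claw":1,"travel":[0.03,-0.016,0],"turn":[0,0,0]},
    {"claw":1,"travel":[0.036,-0.019,0],"turn":[0,0,0]},
    {"claw":1,"travel":[0.041,-0.0215,0],"turn":[0,0,0]},
    {"claw":1,"travel":[0.045,-0.0235,0],"turn":[0,0,0]},
    {"claw":1,"travel":[0.045,-0.0235,0],"turn":[0,0,0]}
  ]
}}

```text
time_s: 6.92
tool_pos: [0.5344, -0.0201, 0.1419]
tool_rot: [[0.108, 0.208, -0.972], [-0.442, -0.866, -0.234], [-0.89, 0.455, -0.002]]
contact_force: [-0.4, -0.3, 5.4]
grip_width: 0.0854
```

```bash
python3 - <<'E'
from h import *
now();snap('side','s5',(190,90,370,270),3.3);now()
goal(0,-36,125,27)
E
```

```text
t 6.92 port TCP [1.3, -37.1, 141.9] rv deg [0.2, 0.1, 27.1] F [-0.4, -0.2, 5.4] w 0.0854 q [0.0, 0.31, -0.37, 2.01, 0.7, 1.02, -2.11]
t 6.97 port TCP [1.4, -37.0, 142.1] rv deg [0.2, 0.1, 27.1] F [-1.4, -0.8, 6.3] w 0.0852 q [0.0, 0.31, -0.37, 2.01, 0.7, 1.02, -2.11]
go [0.0147, -0.0087, 0.0015] [-0.0038, -0.0005, -0.0015]
```

View pics/s5.png

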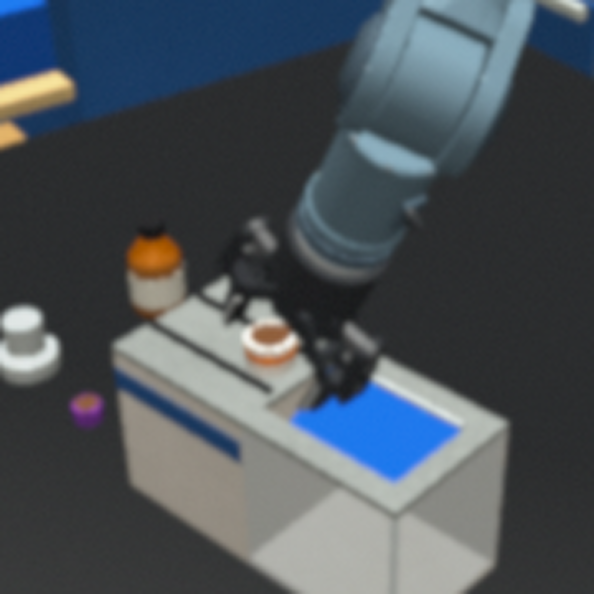

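Emit:
{"method": "step_arm", "body": {
  "targets": [
    {"claw":1,"travel":[0.004,-0.002,0.002],"turn":[0,0,0]},
    {"claw":1,"travel":[0.008,-0.0045,0.003],"turn":[0,0,0]},
    {"claw":1,"travel":[0.012,-0.007,0.003],"turn":[0,0,0]},
    {"claw":1,"travel":[0.016,-0.0095,0.003],"turn":[0,0,0]},
    {"claw":1,"travel":[0.016,-0.0095,0.003],"turn":[0,0,0]}
  ]
}}

```text
time_s: 7.6
tool_pos: [0.5339, -0.0188, 0.1247]
tool_rot: [[0.113, 0.207, -0.972], [-0.441, -0.866, -0.236], [-0.89, 0.455, -0.007]]
contact_force: [2.9, 0.6, 4.1]
grip_width: 0.0854
```

```bash
python3 - <<'E'
from h import *
now();snap('side','s6',(210,140,350,260),4.6);now()
goal(-1,-36,125,27);goal(-1,-20,125,27)
E
```

```text
t 7.6 port TCP [1.1, -35.7, 124.7] rv deg [0.2, 0.4, 27.1] F [2.9, -0.1, 4.1] w 0.0854 q [-0.0, 0.34, -0.36, 2.02, 0.72, 0.99, -2.15]
t 7.65 port TCP [1.1, -35.7, 124.8] rv deg [0.2, 0.4, 27.1] F [3.5, -1.2, 4.6] w 0.0856 q [-0.0, 0.34, -0.36, 2.02, 0.72, 0.99, -2.15]
go [-0.0001, 0.0004, 0.0021] [-0.005, -0.0054, -0.0015]
go [-0.0074, -0.0139, 0.0021] [-0.005, -0.0054, -0.0015]
```

View pics/s6.png

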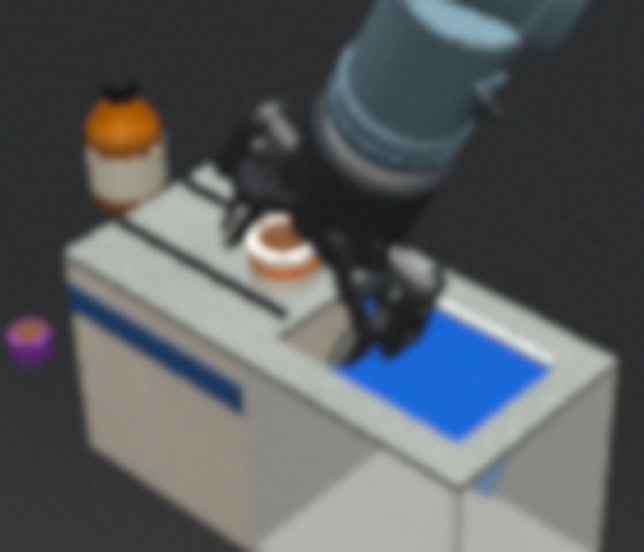

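Emit:
{"method": "step_arm", "body": {
  "targets": [
    {"claw":1,"travel":[-0.0018,-0.0036,0.001],"turn":[0,0,0]},
    {"claw":1,"travel":[-0.0036,-0.0071,0.002],"turn":[0,0,0]},
    {"claw":1,"travel":[-0.0054,-0.0107,0.002],"turn":[0,0,0]},
    {"claw":1,"travel":[-0.0073,-0.0143,0.002],"turn":[0,0,0]},
    {"claw":1,"travel":[-0.0091,-0.0178,0.002],"turn":[0,0,0]},
    {"claw":1,"travel":[-0.0104,-0.0205,0.002],"turn":[0,0,0]},
    {"claw":1,"travel":[-0.0113,-0.0223,0.002],"turn":[0,0,0]},
    {"claw":1,"travel":[-0.0113,-0.0223,0.002],"turn":[0,0,0]}
  ]
}}

```text
time_s: 8.65
tool_pos: [0.5279, 0.0034, 0.1258]
tool_rot: [[0.116, 0.204, -0.972], [-0.443, -0.865, -0.235], [-0.889, 0.458, -0.01]]
contact_force: [4.7, -2.5, 3.3]
grip_width: 0.0852
```

```bash
python3 - <<'E'
from h import *
now();snap('side','s7',(210,140,350,260),4.6);now()
goal(-1,10,125,27)
E
```

```text
t 8.65 port TCP [0.6, -12.7, 125.8] rv deg [0.3, 0.5, 27.2] F [4.0, -3.5, 3.3] w 0.0852 q [-0.04, 0.34, -0.38, 2.02, 0.72, 1.01, -2.19]
t 8.7 port TCP [0.6, -12.7, 125.8] rv deg [0.3, 0.5, 27.2] F [4.0, -3.8, 3.4] w 0.0856 q [-0.04, 0.34, -0.38, 2.02, 0.72, 1.01, -2.19]
go [-0.0097, -0.0205, 0.0017] [-0.0071, -0.0076, -0.0042]
```

View pics/s7.png

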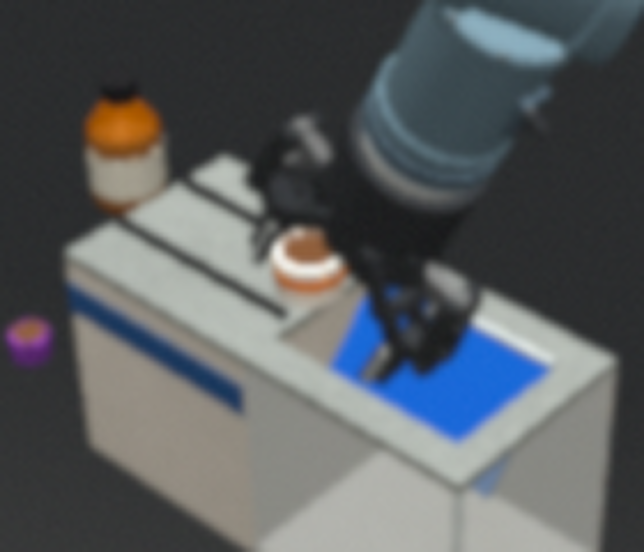

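Emit:
{"method": "step_arm", "body": {
  "targets": [
    {"claw":1,"travel":[-0.0016,-0.0034,0.001],"turn":[0,0,0]},
    {"claw":1,"travel":[-0.0031,-0.0065,0.001],"turn":[0,0,0]},
    {"claw":1,"travel":[-0.0047,-0.0098,0.001],"turn":[0,0,0]},
    {"claw":1,"travel":[-0.0062,-0.013,0.001],"turn":[0,0,0]}
  ]
}}

```text
time_s: 9.2
tool_pos: [0.5254, 0.0151, 0.1266]
tool_rot: [[0.119, 0.201, -0.972], [-0.446, -0.864, -0.233], [-0.887, 0.461, -0.013]]
contact_force: [5.1, -3.9, 4.5]
grip_width: 0.0852
```

```bash
python3 - <<'E'
from h import *
now();snap('side','s8',(210,140,350,260),4.6);now()
goal(-1,14,125,27)
E
```

```text
t 9.2 port TCP [1.0, -0.7, 126.6] rv deg [0.4, 0.7, 27.5] F [4.0, -5.0, 4.5] w 0.0852 q [-0.06, 0.34, -0.39, 2.02, 0.72, 1.03, -2.22]
t 9.25 port TCP [1.0, -0.1, 126.6] rv deg [0.4, 0.7, 27.4] F [4.6, -5.5, 4.4] w 0.0854 q [-0.06, 0.34, -0.39, 2.02, 0.72, 1.03, -2.22]
go [-0.0051, -0.0132, 0.0021] [-0.0089, -0.0098, -0.0075]
```

View pics/s8.png

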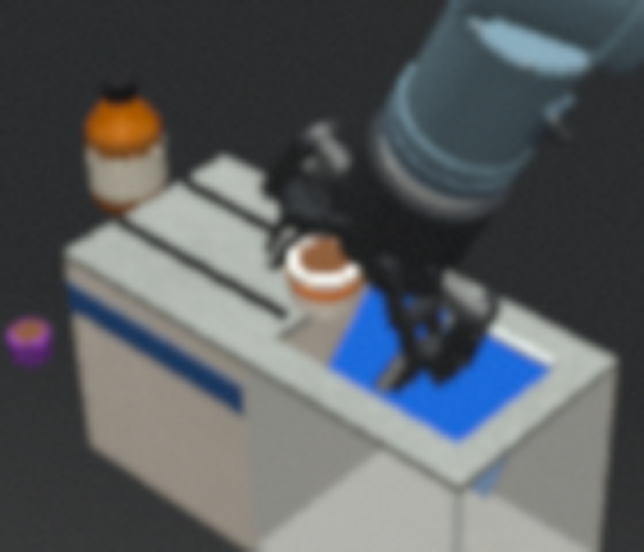

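Emit:
{"method": "step_arm", "body": {
  "targets": [
    {"claw":1,"travel":[-0.001,-0.003,0.001],"turn":[0,0,-0.003]},
    {"claw":1,"travel":[-0.002,-0.006,0.001],"turn":[0,0,-0.006]},
    {"claw":1,"travel":[-0.003,-0.009,0.001],"turn":[0,0,-0.006]}
  ]
}}

```text
time_s: 9.62
tool_pos: [0.5244, 0.0216, 0.127]
tool_rot: [[0.12, 0.199, -0.973], [-0.444, -0.865, -0.232], [-0.888, 0.46, -0.016]]
contact_force: [5.6, -4.0, 6.5]
grip_width: 0.0857
```

```bash
python3 - <<'E'
from h import *
now();snap('side','s9',(210,140,350,260),4.6);now()
goal(-1,24,125,27)
E
```

```text
t 9.62 port TCP [1.6, 5.8, 127.0] rv deg [0.5, 0.8, 27.4] F [4.5, -5.2, 6.5] w 0.0857 q [-0.06, 0.34, -0.39, 2.02, 0.71, 1.03, -2.23]
t 9.68 port TCP [1.7, 6.2, 127.1] rv deg [0.5, 0.8, 27.4] F [3.9, -4.2, 5.9] w 0.0852 q [-0.06, 0.34, -0.39, 2.02, 0.71, 1.03, -2.23]
go [-0.0064, -0.0167, 0.0028] [-0.0115, -0.0117, -0.0069]
```

View pics/s9.png

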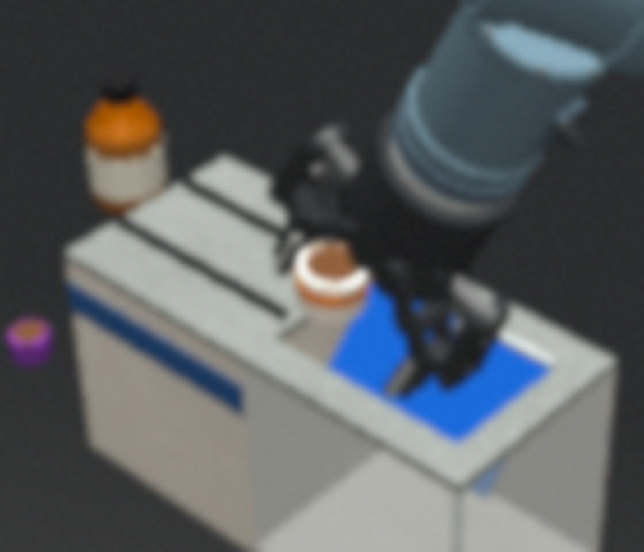

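Emit:
{"method": "step_arm", "body": {
  "targets": [
    {"claw":1,"travel":[-0.001,-0.003,0.002],"turn":[0,0,-0.003]},
    {"claw":1,"travel":[-0.002,-0.006,0.003],"turn":[0,0,-0.006]},
    {"claw":1,"travel":[-0.003,-0.009,0.003],"turn":[0,0,-0.006]}
  ]
}}

```text
time_s: 10.05
tool_pos: [0.5206, 0.0291, 0.1263]
tool_rot: [[0.121, 0.198, -0.973], [-0.441, -0.867, -0.232], [-0.889, 0.457, -0.018]]
contact_force: [4.1, -2.7, 2.7]
grip_width: 0.0854
```

```bash
python3 - <<'E'
from h import *
now();snap('side','s10',(210,140,350,260),4.6);now()
goal(-1,24,125,27)
E
```

```text
t 10.05 port TCP [-0.4, 14.0, 126.3] rv deg [0.6, 0.9, 27.2] F [3.4, -3.6, 2.7] w 0.0854 q [-0.07, 0.34, -0.4, 2.02, 0.71, 1.03, -2.24]
t 10.1 port TCP [-0.3, 14.6, 126.2] rv deg [0.5, 0.9, 27.2] F [3.9, -3.5, 3.9] w 0.0858 q [-0.07, 0.34, -0.4, 2.02, 0.71, 1.03, -2.24]
go [-0.0033, -0.0089, 0.0007] [-0.0126, -0.0133, -0.0029]
```

View pics/s10.png

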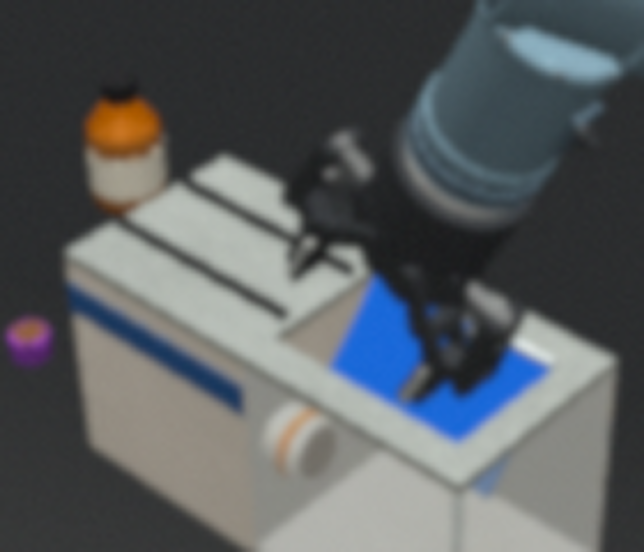

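Emit:
{"method": "step_arm", "body": {
  "targets": [
    {"claw":1,"travel":[0,0,0],"turn":[0,0,0]},
    {"claw":1,"travel":[0,0,0],"turn":[0,0,0]},
    {"claw":1,"travel":[0,0,0],"turn":[0,0,0]},
    {"claw":1,"travel":[0,0,0],"turn":[0,0,0]}
  ]
}}

```text
time_s: 10.6
tool_pos: [0.5207, 0.0296, 0.1263]
tool_rot: [[0.122, 0.199, -0.972], [-0.44, -0.867, -0.232], [-0.89, 0.457, -0.018]]
contact_force: [3.9, -1.8, 2.6]
grip_width: 0.0854
```

```bash
python3 - <<'E'
from h import *
now();snap('side','s11',(210,140,350,260),4.6);now()
E
```

```text
t 10.6 port TCP [-0.2, 14.5, 126.3] rv deg [0.5, 0.9, 27.2] F [3.4, -2.6, 2.6] w 0.0854 q [-0.07, 0.34, -0.4, 2.02, 0.71, 1.03, -2.24]
t 10.65 port TCP [-0.2, 14.5, 126.2] rv deg [0.5, 0.9, 27.2] F [4.3, -1.7, 3.8] w 0.0853 q [-0.07, 0.34, -0.4, 2.02, 0.71, 1.03, -2.24]
```

View pics/s11.png

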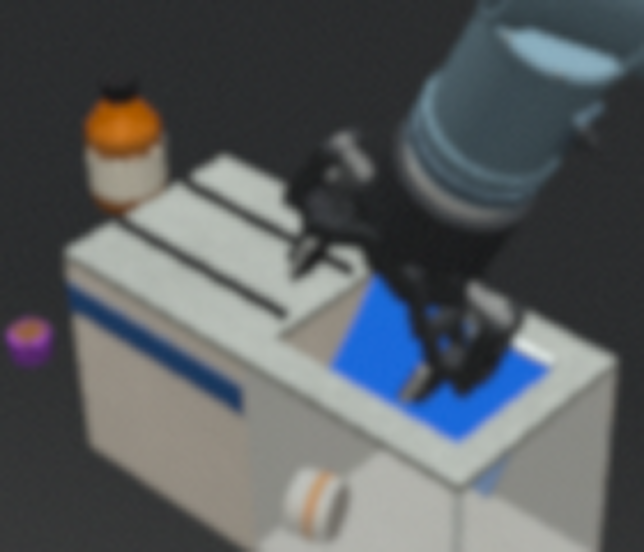

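Emit:
{"method": "step_arm", "body": {
  "targets": [
    {"claw":1,"travel":[-0.009,0.0046,0],"turn":[0,0,0]},
    {"claw":1,"travel":[-0.018,0.0092,0],"turn":[0,0,0]},
    {"claw":1,"travel":[-0.03,0.0153,0],"turn":[0,0,0]},
    {"claw":1,"travel":[-0.045,0.023,0],"turn":[0,0,0]},
    {"claw":1,"travel":[-0.065,0.033,0],"turn":[0,0,0]},
    {"claw":1,"travel":[-0.09,0.046,0],"turn":[0,0,0]},
    {"claw":1,"travel":[-0.11,0.056,0],"turn":[0,0,0]},
    {"claw":1,"travel":[-0.11,0.056,0],"turn":[0,0,0]}
  ]
}}

```text
time_s: 11.65
tool_pos: [0.5194, 0.03, 0.2519]
tool_rot: [[0.125, 0.197, -0.972], [-0.439, -0.868, -0.232], [-0.89, 0.456, -0.022]]
contact_force: [0.8, 0.0, -0.5]
grip_width: 0.0854
```

```bash
python3 - <<'E'
from h import *
now();snap('side','s12',(210,140,350,260),4.6);now()
for n in('cup','bottle','mortar','die'):print(n,[(np.round(d['location'],3).tolist(),round(d['confidence'],2)) for d in place_of(n,'side')])
snap('side','s13',(150,140,430,390),2.2)
E
```

```text
t 11.65 port TCP [-1.4, 15.2, 251.9] rv deg [0.6, 1.2, 27.2] F [0.8, -0.2, -0.5] w 0.0854 q [-0.03, 0.16, -0.43, 1.93, 0.57, 1.22, -2.04]
t 11.7 port TCP [-2.3, 15.0, 250.4] rv deg [0.6, 1.0, 27.2] F [-0.4, 0.5, -0.5] w 0.0855 q [-0.03, 0.16, -0.42, 1.93, 0.57, 1.22, -2.04]
cup [([0.475, -0.336, -0.001], 0.51), ([0.614, -0.213, 0.001], 0.45)]
bottle [([0.472, -0.334, -0.001], 0.7)]
mortar [([0.56, 0.39, -0.003], 0.66)]
die [([0.62, -0.32, -0.002], 0.65)]
```

View pics/s12.png

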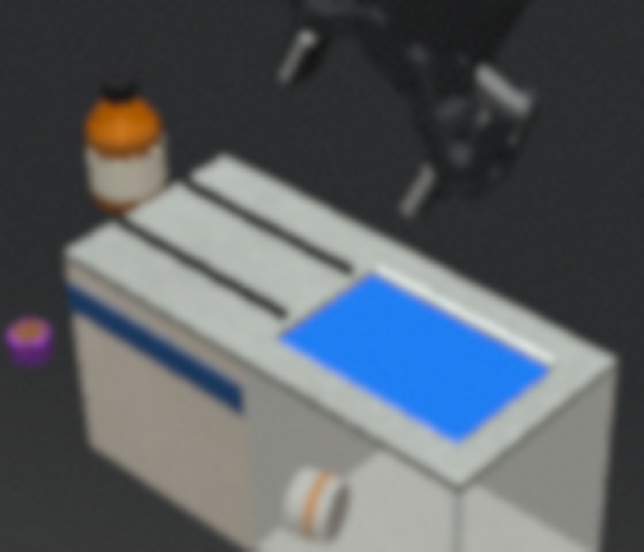

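View pics/s13.png

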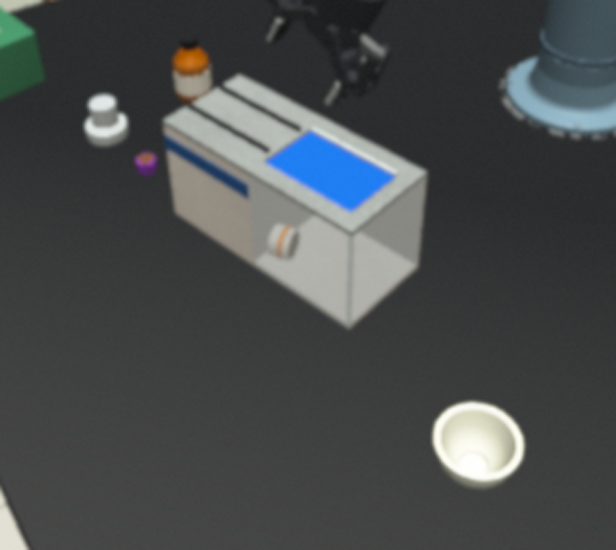

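```bash
python3 - <<'E'
from h import *
uv=np.array([317,505])/4.6+[210,140]
for z in(.02,.032,.06):print(z,(Rp.T@(ray('side',uv,z)-op)*1000).round(1))
a=cv2.imread('pics/s11.png')[450:,250:380].astype(int);b=cv2.imread('pics/s12.png')[450:,250:380].astype(int);print(abs(a-b).mean())
E
```

```text
0.02 [26.1 15.  20. ]
0.032 [34.9 23.6 32. ]
0.06 [55.5 43.8 60. ]
0.5711664152840623
```

Emit:
{"method": "step_arm", "body": {
  "targets": [
    {"claw":1,"travel":[0,0,0],"turn":[0,0,0]},
    {"claw":1,"travel":[0,0,0],"turn":[0,0,0]}
  ]
}}

```text
time_s: 12.2
tool_pos: [0.5173, 0.029, 0.2477]
tool_rot: [[0.118, 0.201, -0.973], [-0.441, -0.867, -0.232], [-0.89, 0.456, -0.014]]
contact_force: [-0.6, 0.4, -0.1]
grip_width: 0.0853
```

```bash
python3 - <<'E'
from h import *
now();print(hand_in())
E
```

```text
t 12.2 port TCP [-3.6, 14.7, 247.7] rv deg [0.5, 0.7, 27.2] F [-0.5, 0.5, -0.1] w 0.0853 q [-0.03, 0.16, -0.42, 1.93, 0.57, 1.22, -2.04]
the job is handed in; nothing more can be done
None
```

The cup is inside the port and the flap is shut again. I handed the job in at 12.2 s, and it reported no verdict.

**What I did:** I pushed the cup along the lane with the rear finger to about 34 mm before the lip. Then I tilted the open gripper 27° so the front finger pressed the flap to roughly 0.9 rad, judged from the finger's depth. With the flap held open, the rear finger slid the cup over the lip until it dropped, and I raised the gripper straight up.

**Last checks:**
- **Cup:** it lies on its side on the port floor, at about port x 35, y 24 mm, taking its centre to be 32 mm above the bench. The pictures before and after I withdrew the arm show no movement.
- **Flap:** it looks flush with the deck.
- **Bottle, bowl and die:** the bottle and bowl match the rough positions I had from the first pictures. I took no starting position for the die; in the pictures it looks to be in the same place.
- **Forces:** the tool reads no contact. I saw at most about 9 N on it while pushing, most of that from the flap. I did not measure the force on the cup on its own.

**Disagreement:** at the end the trained network did not find the cup inside the port. It reported only the bottle's spot and the purple look-alike, so the cup's final position comes from the side picture.

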